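Lock the engraving cutter without losing the depth setting

ROBOT

A 6-joint arm with a two-finger parallel gripper is mounted at the origin on the work surface. World frame = base frame: x ahead of the robot, y to its left, z up, the work surface at z = 0. Lengths are in m, angles in rad, forces in N, time in s.
With the tool pointing down it reaches from about 0.3 to 0.875 m from the base axis. Payload 6.4 kg.
Tool frame: the origin (TCP) lies midway between the tips of the shut fingers; the grasp point (between the pads) lies 19 mm behind it (ctrl.tcp_to_grasp is the distance from the TCP to the grasp point, in m); z points along the fingers, y is the direction in which the jaws open and shut (so a half turn about z gives the same grasp; the last joint's range is limited). The gripper opens to 85 mm and grips with 20 to 120 N. Pads are 22 mm wide; open, the fingers measure 114 mm over their backs; the gripper's body (76 mm by 85 mm) begins 54 mm behind the grasp point. The pads swing forward as they close: fully open they stand 13 mm farther back than shut.
Start: joints at [1.093, 0.181, 1.607, -0, 1.354, -0.206], TCP at [0.154, 0.554, 0.231] pointing down, gripper open.
Joint ranges: [-2.99, 2.99], [-0.89, 2.07], [0.3, 2.58], [-1.14, 4.28], [0, 2.63], [-3.12, 3.12]. Speed limits (rad/s): [2.57, 2.57, 3.01, 3.14, 3.14, 3.14].

INTERFACE

Orientations are given as a unit quaternion [w, x, y, z].
In Python, from bench import monitor, imaging, order, spotter, ctrl gives the robot as it stands.
- The arm moves only by the shell command python3 -m pendant 'ROWS'. ROWS is JSON, a list that holds one entry, the list of rows, each a list of 5 numbers: the shift along the world's x, y, z in mm, then the turn about the world's z in degrees, then the finger opening in mm, from 0 to 85.4. A call has 1 to 8 rows; each row shifts and turns the commanded pose from where the row before left it; what a row does not reach is not made up. A row lasts 1/8 s, in which the tool goes at most 62.5 mm and 10.7 degrees, less where a joint would pass 70% of its speed; a pose out of reach is approached as far as the arm can. A call with a gripper value outside its range is refused whole. The fingers move at their own pace and stop on an object; the grip force is fixed at half the most. Time passes only in rows, so rows that do not move let the fingers close. It gives the time, the measured TCP pose, the force and the opening at its end, in the units of the state.
- monitor.get_obs(): the state, without advancing time (a new reading comes with each control period).
- imaging.camera(name): name is "side" or "top" or "wrist"; returns a dict with "img" (400x640x3 uint8, red, green, blue), "vfov" (degrees; the focal length in pixels is half the picture's height over the tangent of half this angle, whatever the lens; pixels are square), "cx", "cy" (the principal point, pixels), "origin" and "orientation" of the camera in the world. Camera axes: x right, y down, z forward; pixel columns grow to the right and rows downward; lengths in m; the calibration is good to about 2 mm. A picture is of the moment at which its call begins. There is no depth.
- order.hand_in(): hands the job in, once; it reports no verdict.
Trained networks look in the newest picture that a camera, given by its name, has taken for a name from the list of things; names that differ only in an ending like _2 or _b are one class to them, and where a whole thing is asked for, a point or a joint stands for the part that bears it (a point fixed in the world has none). Each returns a list of dicts, best first, with "confidence" (0 to 1); they miss things now and then, are a little off and sometimes report something else, mostly with a low value. They report only what shows in the picture. A call takes as long as a camera call.
- spotter.recognise(camera, thing): "at" ([x, y, z] in m, in the coordinates of the camera as it stood for that picture, good to about 4 mm: the middle of the surface that is visible of it).
- spotter.tip_of(camera, thing): "at" ([x, y, z] in m, in the coordinates of the camera as it stood for that picture, good to about 4 mm: a listed point, or the origin of a listed thing).
The state is a dict: "time_s": time; "q": joint angles; "dq": joint speeds; "joint_efforts": joint torques, N m; "eef_pos": TCP position; "eef_rot": TCP orientation; "wrist_force": force on the tool from outside, world axes, zero at the start; "torque": the same for the moment, N m; "opening": opening from 0.0 (shut) to 1.0 (fully open).
Only numpy, scipy, OpenCV 4.12 (cv2) and the standard library are available. Lean on these libraries where they do the work, as an engineer would, in place of code of your own. Each camera call takes 0.05 s, during which the arm holds its last target. There are 200 camera calls.

TASK

Lock the cutter in the bench engraving machine: swing the clear guard right aside, tighten the small cutter knob clockwise until it is locked hand-tight, and swing the guard fully shut again. The wide graduated ring under the knob holds the depth setting: it must not be turned or leant on, and a knob forced beyond hand-tight drags it round. Leave everything else where it lies.

Things in the scene. Friction and masses are not known exactly. Their poses are not given: they have to be found in the camera images.
- engraver: bench engraving machine, grey, 400 x 440 mm, on the bench. Origin: on the bench top exactly under the vertical spindle axis; x to the back of the machine (gantry beam), y to its left, z up. Its head's flat top is 158 mm high; ring and knob stand on it, on the spindle axis. Behind them, at (118, -12) mm, stands a motor 56 mm across, up to 220 mm high.
- knob_top (a point): centre of the top face of the cutter knob, the INNER knob: a knurled steel cylinder 24 mm across, its grip 26 mm tall (190 to 216 mm above the bench), on a neck 16 mm across that stands 9 mm above the ring. It only turns, on the spindle axis. Clockwise from above tightens: it runs easily (0.03 N m) for 0.3 to 1.4 rad, how far exactly cannot be seen, then its locking cone bites.
- depth_ring: micrometer depth ring, the OUTER knob: a knurled aluminium ring 62 mm across and 16 mm tall under the cutter knob, with graduations on its flat top face, 181 mm above the bench; origin at the centre of its underside. Held by friction only. Leave it as it is; pressing on it with more than 8 N counts as leaning on it.
- ring_rim (a point): a point on the top rim of the depth ring, 31 mm from the axis; it must stay within 2 mm of where it started.
- cutter_tip (a point): lower tip of the cutter under the head, 62 mm above the bench. Once the cone bites, the knob's torque jumps to 0.2 N m and grows by 1.5 N m per radian, and the cutter is drawn up 4 mm per radian. Hand-tight is 0.30 to 0.40 N m (firm grip needed, 50 N or so): the cutter is then up by 0.2 mm or more and stays locked when let go. From about 0.45 N m the depth ring is dragged round.
- guard (a joint): angle of the clear guard over the knob, rad: 0 = shut against its stop (it covers the knob), 1.92 = right aside at its other stop; above 1.5 counts as aside, below 0.1 as shut. It opens clockwise from above about a vertical pivot, stays where it is left, and needs about 1 N at its handle.
- guard_handle (a point): centre of the top of the guard's handle, an upright black peg 14 mm across and 28 mm tall on the guard's plate, 115 mm from the pivot, its top 256 mm above the bench. The plate is 4 mm thick, its upper face 228 mm above the bench; at 42 to 134 mm from the pivot it is 90 mm wide, with a lip at its outer end that hangs down to 190 mm above the bench.
- guard_pivot (a point): the guard's vertical pivot, 60 mm behind and 60 mm to the left of the spindle axis (machine frame), at the height of the guard's plate.
- brush: bench brush lying on the bench; leave it alone.
- scriber: steel scriber, 115 mm long, lying on the machine's base in front of its work table; leave it alone.
- spare_cutter: spare cutter with its small round knob, 67 mm long, lying on the machine's base; leave it alone.
- handbell: small brass handbell, 70 mm across, 125 mm tall, on the bench; leave it alone.
- wax_jar: amber glass jar, 64 mm across, 75 mm tall, on the machine's base, left of its work table; leave it alone.
- screwdriver: screwdriver lying on the bench; leave it alone.
- loupe: black eye loupe, 38 mm across, on the machine's base, left of its work table; leave it alone.

How it is judged:
On the way, in this order (a step that is already met when the one before it is completed fails the run):
1. the guard is swung right aside (value of joint guard above 1.5 rad), for 0.2 s.
2. the cutter knob is locked hand-tight while the guard is aside (z of cutter_tip in the frame of engraver above 0.0622 m and value of joint guard above 1.5 rad), for 0.2 s.
At the end, for the whole second after the job is handed in: The cutter knob is locked (the cutter is drawn up by 0.2 mm or more, as a torque of about 0.28 N m does), the guard is shut (joint below 0.1 rad) and at rest, and the depth ring is where it was (its rim within 2 mm); nothing else was displaced (z of cutter_tip in the frame of engraver above 0.0622 m and value of joint guard below 0.1 rad and distance of ring_rim from where it was at the start of the episode below 0.002 m and velocity of joint guard between -0.05 and 0.05 rad/s); the robot touches nothing.
It fails at once if the depth ring is turned: its rim moves more than 2 mm (about 4 degrees) (distance of ring_rim from where it was at the start of the episode above 0.002 m).
It fails at once if the fingers lean on the depth ring with more than 8 N (contact force between the fingers and depth_ring_c0 above 8 N).
It fails at once if a bystander is moved by more than 30 mm (distance of any of scriber, brush, spare_cutter, handbell, wax_jar, screwdriver, loupe from where it was at the start of the episode above 0.03 m).
It also fails if it takes over 70 s, if anything falls off the work surface, if the arm or the gripper's body presses on something with over 40 N, if the wrist force passes 120 N, or if a joint passes its speed limit or range.

## Working session

There is one attempt and no reset: what is moved stays moved. The work goes in short steps, Python scripts to look and compute and a shell command to move; the robot and the scene stay as the last step left them, time stands still between calls to the robot, and variables do not carry over. Pictures are saved under pics/ and viewed, about 8 in all and at most 12, crops included, and the job is handed in when it is done.

```bash
mkdir -p pics; cat > h.py <<'E'
import numpy as np,cv2
from scipy.spatial.transform import Rotation as R
from bench import monitor, imaging, order, spotter, ctrl
def rot(q): return R.from_quat(np.r_[q[1:],q[0]]).as_matrix()
def snap(n,f=None):
    c=imaging.camera(n)
    if f: cv2.imwrite('pics/'+f,c['img'][:,:,::-1])
    return c
def tow(c,p): return np.array(c['origin'])+rot(c['orientation'])@np.array(p)
def px(c,p):
    q=rot(c['orientation']).T@(np.array(p)-c['origin']); f=200/np.tan(np.radians(c['vfov']/2))
    return np.array([c['cx'],c['cy']])+f*q[:2]/q[2]
def ray(c,u,v,z):
    f=200/np.tan(np.radians(c['vfov']/2)); d=rot(c['orientation'])@np.array([(u-c['cx'])/f,(v-c['cy'])/f,1])
    o=np.array(c['origin']); return o+d*(z-o[2])/d[2]
E
python3 - <<'E'
from h import *
np.set_printoptions(precision=4,suppress=True)
for n in ['top','side','wrist']:
    c=snap(n,n+'0.png'); print(n,np.array(c['origin']),c['vfov'])
    for t in ['engraver','knob_top','depth_ring','ring_rim','guard_handle','guard_pivot','cutter_tip']:
        for r in spotter.tip_of(n,t)[:2]: 
            p=tow(c,r['at']); print(t,p,round(r['confidence'],2),px(c,p))
o=monitor.get_obs(); print(o['eef_pos'],o['eef_rot'],o['opening'],o['wrist_force'],o['time_s'])
E
```

```text
top [ 0.2159 -0.1152  1.3783] 52.09126384763852
engraver [0.552  0.0393 0.0042] 0.85 [277.2869 185.0894]
knob_top [0.5579 0.0419 0.2167] 0.6 [268.5161 166.125 ]
guard_handle [0.5242 0.0199 0.2566] 0.8 [274.2587 173.5092]
side [0.2608 0.9261 0.9507] 50.079775707341966
engraver [ 0.5515  0.0394 -0.0001] 0.79 [292.0513 265.1203]
engraver [ 0.3493  0.3732 -0.0014] 0.19 [335.7032 377.8616]
knob_top [0.5576 0.039  0.2155] 0.61 [286.7945 209.6575]
knob_top [0.3529 0.3708 0.0004] 0.2 [334.4231 376.2356]
depth_ring [ 0.5062 -0.4719  0.0024] 0.74 [338.0176 175.7823]
depth_ring [0.5542 0.0358 0.1664] 0.58 [289.1099 222.6836]
ring_rim [0.5285 0.0195 0.1817] 0.77 [299.1479 216.2279]
ring_rim [0.5552 0.0368 0.165 ] 0.41 [288.6954 223.2406]
guard_handle [0.5278 0.0234 0.258 ] 0.7 [298.1923 195.4601]
guard_handle [0.588  0.2358 0.0289] 0.45 [258.6318 306.8327]
guard_pivot [0.5941 0.115  0.2265] 0.71 [265.1512 221.9374]
guard_pivot [0.5554 0.038  0.2166] 0.59 [287.6528 209.2265]
cutter_tip [ 0.5511  0.0366 -0.0003] 0.65 [292.4217 264.5252]
wrist [0.0833 0.5736 0.3742] 65.8359893213229
[0.1544 0.5539 0.2313] [ 0.      0.1355  0.9908 -0.    ] 0.9967222061093193 [-0.3605 -0.1657 -0.1675] 1.2
```

View pics/top0.png

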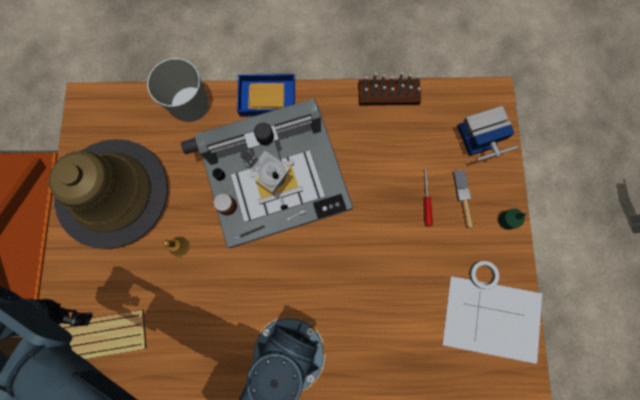

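View pics/side0.png

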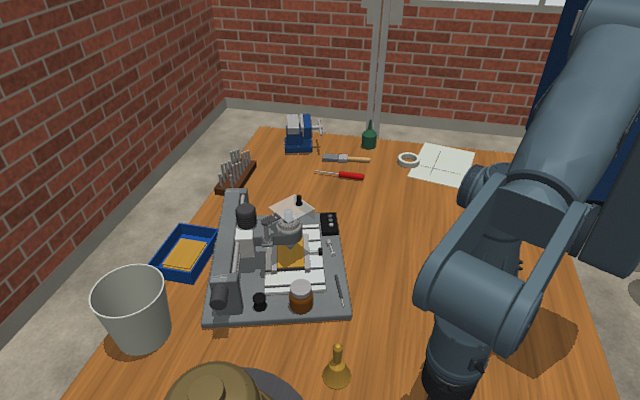

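```bash
python3 -m pendant '[[[23,-33,15,4.4,85],[23,-33,15,4.4,85],[23,-33,15,4.4,85],[23,-33,15,4.4,85],[23,-33,15,4.4,85],[23,-33,15,4.4,85],[23,-33,15,4.4,85],[23,-33,15,4.4,85]]]' && python3 -m pendant '[[[23,-33,0,4.4,85],[23,-33,0,4.4,85],[23,-33,0,4.4,85],[23,-33,0,4.4,85],[23,-33,0,4.4,60],[23,-33,0,4.4,40],[20,-28,0,4.4,40],[0,0,0,0,40]]]'
python3 - <<'E'
from h import *
np.set_printoptions(precision=4,suppress=True)
for n in ['wrist','top','side']:
  c=snap(n,n+'1.png')
  for t in ['engraver','knob_top','guard_handle','guard_pivot','ring_rim','depth_ring']:
    for r in spotter.tip_of(n,t)[:1]: 
        p=tow(c,r['at']); print(n,t,p,round(r['confidence'],2),px(c,p))
E
```

```text
time_s: 2.2
eef_pos: [0.3389, 0.2888, 0.352]
eef_rot: [0.0, -0.172, 0.985, 0.0]
wrist_force: [0.1, 0.2, -0.2]
opening: 0.997
time_s: 3.2
eef_pos: [0.4971, 0.0621, 0.3509]
eef_rot: [-0.0, -0.425, 0.905, 0.0]
wrist_force: [-0.5, 0.7, 0.3]
opening: 0.471
wrist engraver [0.5556 0.0424 0.2119] 0.43 [256.2845 212.3923]
wrist knob_top [0.5568 0.0393 0.2144] 0.95 [252.6892 211.5482]
wrist guard_handle [0.5307 0.0198 0.2584] 0.58 [249.1578 191.4919]
wrist guard_pivot [0.5919 0.1146 0.2261] 0.83 [276.3875 291.9246]
top engraver [0.5536 0.0383 0.003 ] 0.96 [277.6243 184.725 ]
top knob_top [0.5549 0.0416 0.2143] 0.84 [268.7278 167.3515]
top guard_handle [0.5236 0.0186 0.2584] 0.76 [274.638  173.5432]
top depth_ring [0.5243 0.0165 0.2565] 0.54 [275.4609 173.4759]
side engraver [0.5516 0.0379 0.0007] 0.95 [292.1308 264.5654]
side knob_top [0.5563 0.0375 0.2166] 0.73 [287.3801 209.0779]
side guard_pivot [0.5943 0.1156 0.2256] 0.59 [265.004  222.3533]
side ring_rim [0.5326 0.0195 0.1818] 0.6 [297.7507 216.0092]
side depth_ring [0.5554 0.0357 0.1645] 0.65 [288.7255 223.1132]
```

View pics/wrist1.png

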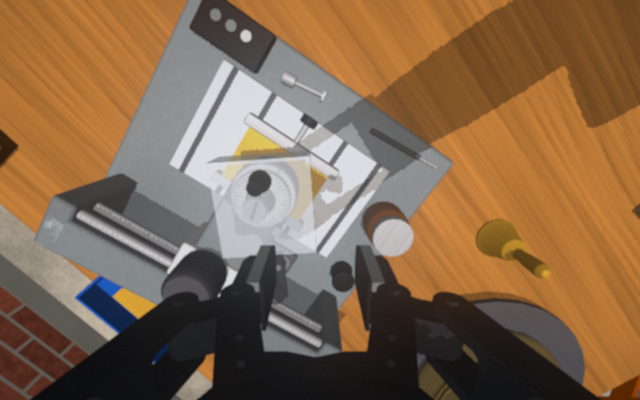

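```bash
python3 - <<'E'
from h import *
np.set_printoptions(precision=4,suppress=True)
c=snap('wrist')
print(monitor.get_obs()['eef_pos'],monitor.get_obs()['time_s'])
print('peg',ray(c,259,180,.256),ray(c,260,183,.256),'ring',ray(c,262,195,.181),'pix peg',px(c,[.526,.0205,.256]),'knob',px(c,[.556,.0395,.216]),px(c,[.556,.0395,.181]))
im=c['img'][110:270,170:370,::-1]
cv2.imwrite('pics/crop.png',cv2.resize(im,None,fx=4,fy=4,interpolation=cv2.INTER_CUBIC))
E
```

```text
[0.4963 0.0639 0.3513] 4.3
peg [0.5187 0.0199 0.256 ] [0.5197 0.0222 0.256 ] ring [0.5489 0.0382 0.181 ] pix peg [252.6743 186.2923] knob [251.3062 210.5375] [257.8461 199.989 ]
```

View pics/crop.png

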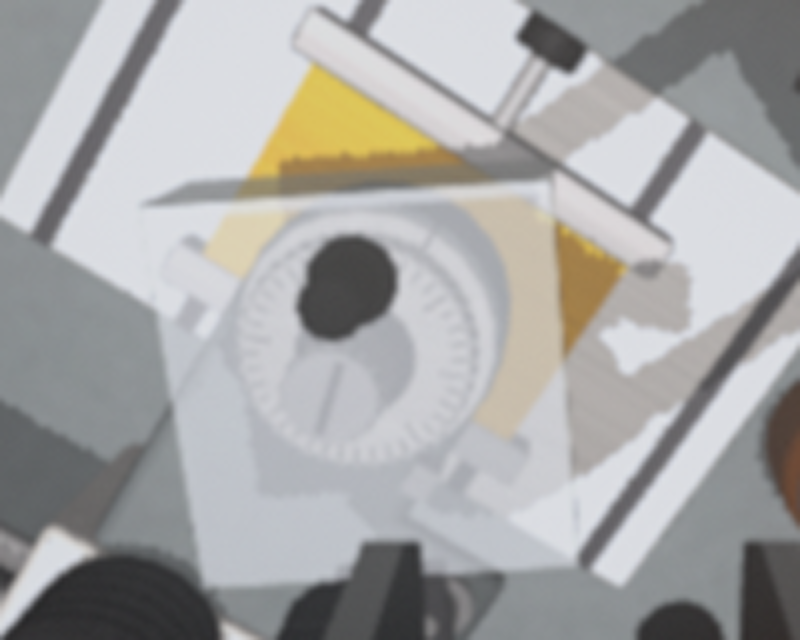

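```bash
python3 -m pendant '[[[10,-14.5,0,3,40],[10,-14.5,0,0,40],[10,-14.5,0,0,40],[0,0,-25,0,40],[0,0,-25,0,40],[0,0,-20,0,40],[0,0,0,0,40],[0,0,0,0,40]]]'
python3 - <<'E'
from h import *
np.set_printoptions(precision=4,suppress=True)
c=snap('wrist','w2.png')
print(monitor.get_obs()['eef_pos'],monitor.get_obs()['time_s'])
for t in ['knob_top','guard_handle','guard_pivot']:
    for r in spotter.tip_of('wrist',t)[:1]: 
        p=tow(c,r['at']); print(t,p,round(r['confidence'],2),px(c,p))
E
```

```text
time_s: 5.3
eef_pos: [0.527, 0.02, 0.2822]
eef_rot: [0.0, -0.449, 0.893, -0.0]
wrist_force: [-0.4, -0.4, 0.9]
opening: 0.47
[0.5271 0.0201 0.2825] 5.35
knob_top [0.5533 0.0384 0.2126] 0.8 [302.954  252.3415]
guard_handle [0.529  0.0215 0.2582] 0.78 [315.4449 243.7531]
guard_pivot [0.5917 0.113  0.2249] 0.68 [320.6224 353.6045]
```

View pics/w2.png

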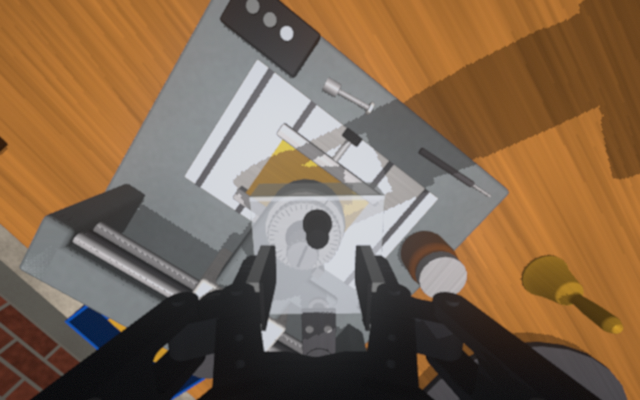

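```bash
python3 -m pendant '[[[0,0,-15,0,40],[0,0,-15,0,40],[0,0,-10,0,40],[0,0,-4,0,40],[0,0,0,0,30],[0,0,0,0,22],[0,0,0,0,22],[0,0,0,0,22]]]'
python3 - <<'E'
from h import *
import math
np.set_printoptions(precision=4,suppress=True)
c=snap('wrist','w3.png')
o=monitor.get_obs();print(o['eef_pos'],o['wrist_force'],o['opening'])
P=np.array([.595,.1135]);e=o['eef_pos'][:2]
a0=math.atan2(*(e-P)[::-1]);print(np.degrees(a0),np.hypot(*(e-P)))
last=np.array(e)
for k in range(1,17):
    a=a0-math.radians(7)*k; p=P+.115*np.array([math.cos(a),math.sin(a)]); print(k,((p-last)*1000).round(1)); last=p
E
```

```text
time_s: 6.5
eef_pos: [0.5265, 0.0204, 0.2376]
eef_rot: [0.0, -0.45, 0.893, -0.0]
wrist_force: [-0.4, 0.4, 0.6]
opening: 0.255
[0.5265 0.0204 0.2375] [ 0.5146 -0.0456 -0.4562] 0.2589422962686773
-126.35962569895098 0.11561181797946783
1 [-10.4   9.5]
2 [-9.6 10.2]
3 [-8.3 11.3]
4 [-6.8 12.3]
5 [-5.3 13. ]
6 [-3.7 13.6]
7 [-2.  13.9]
8 [-0.3 14. ]
9 [ 1.4 14. ]
10 [ 3.1 13.7]
11 [ 4.8 13.2]
12 [ 6.3 12.5]
13 [ 7.8 11.7]
14 [ 9.2 10.6]
15 [10.4  9.4]
16 [11.5  8.1]
```

View pics/w3.png

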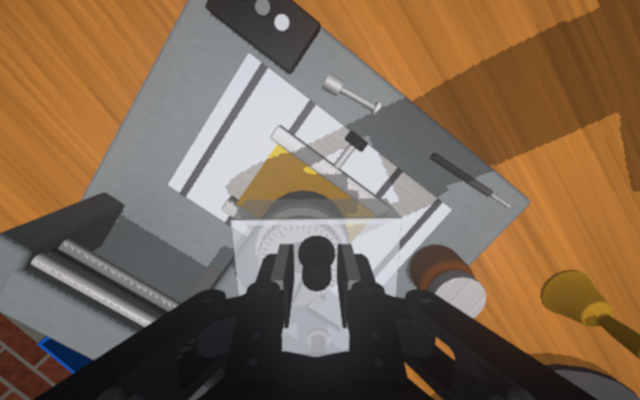

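```bash
python3 -m pendant '[[[-10.4,9.5,0,-7,22],[-9.6,10.2,0,-7,22],[-8.3,11.3,0,-7,22],[-6.8,12.3,0,-7,22],[-5.3,13,0,-7,22],[-3.7,13.6,0,-7,22],[-2,13.9,0,-7,22],[0,0,0,0,22]]]'
python3 - <<'E'
from h import *
np.set_printoptions(precision=4,suppress=True)
c=snap('wrist','w4.png')
o=monitor.get_obs();print(o['eef_pos'],o['wrist_force'],o['opening'])
for r in spotter.tip_of('wrist','guard_handle')[:1]: print(tow(c,r['at']),r['confidence'])
E
```

```text
time_s: 7.55
eef_pos: [0.4802, 0.1048, 0.2374]
eef_rot: [0.0, -0.04, 0.999, 0.0]
wrist_force: [0.2, -0.4, -0.2]
opening: 0.259
[0.4803 0.1043 0.2374] [-0.0389 -0.2938 -0.4905] 0.2567441646344991
[0.4836 0.0987 0.2584] 0.65
```

View pics/w4.png

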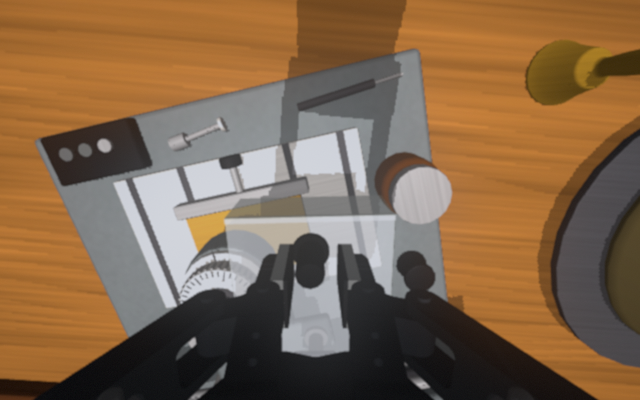

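```bash
python3 -m pendant '[[[-0.3,14,0,-7,22],[1.4,14,0,-7,22],[3.1,13.7,0,-7,22],[4.8,13.2,0,-7,22],[6.3,12.5,0,-7,22],[7.8,11.7,0,-7,22],[9.2,10.6,0,-7,22],[8,7,0,-5,22]]]' && python3 -m pendant '[[[0,0,0,0,22],[0,0,0,0,40],[0,0,0,0,40],[0,0,0,0,40]]]'
python3 - <<'E'
from h import *
np.set_printoptions(precision=4,suppress=True)
for n in ['wrist','top','side']:
  c=snap(n,n+'5.png')
  for t in ['knob_top','guard_handle','guard_pivot','depth_ring','engraver']:
    for r in spotter.tip_of(n,t)[:1]: print(n,t,tow(c,r['at']),r['confidence'])
E
```

```text
time_s: 8.65
eef_pos: [0.5207, 0.2007, 0.2371]
eef_rot: [-0.0, 0.42, 0.908, -0.0]
wrist_force: [-1.0, -0.3, 2.1]
opening: 0.261
time_s: 9.15
eef_pos: [0.5206, 0.2008, 0.2375]
eef_rot: [0.0, 0.419, 0.908, 0.0]
wrist_force: [-0.8, -0.1, 0.0]
opening: 0.471
wrist guard_handle [0.5141 0.1998 0.2563] 0.61
wrist depth_ring [0.5577 0.0393 0.1703] 0.72
wrist engraver [0.5585 0.039  0.1693] 0.73
top knob_top [ 0.4477 -0.0365  0.0314] 0.59
top guard_handle [0.5151 0.1957 0.2563] 0.64
top guard_pivot [0.595  0.1115 0.2283] 0.96
top depth_ring [0.5526 0.0372 0.1668] 0.57
top engraver [ 0.5548  0.0395 -0.0006] 0.81
side knob_top [0.5591 0.0385 0.2158] 0.69
side guard_handle [0.5161 0.1982 0.2542] 0.74
side guard_pivot [0.5933 0.1134 0.2262] 0.78
side depth_ring [0.5565 0.0353 0.1634] 0.58
side engraver [0.5519 0.0381 0.0017] 0.79
```

```bash
python3 -m pendant '[[[0,0,30,0,50],[0,0,30,0,50],[7.2,-32.4,0,6,60],[7.2,-32.4,0,6,60],[7.2,-32.4,0,6,60],[7.2,-32.4,0,6,60],[7.2,-32.4,0,6,60],[0,0,0,0,60]]]'
python3 - <<'E'
from h import *
np.set_printoptions(precision=4,suppress=True)
c=snap('wrist','w6.png')
o=monitor.get_obs();print(o['eef_pos'],o['eef_rot'],o['wrist_force'],o['torque'],o['opening'],o['q'])
for t in ['knob_top','depth_ring']:
    for r in spotter.tip_of('wrist',t)[:1]: print(t,tow(c,r['at']),r['confidence'])
for z in (.216,.181): print(px(c,[.5565,.039,z]))
f=200/np.tan(np.radians(c['vfov']/2));print(f)
cv2.imwrite('pics/crop6.png',cv2.resize(c['img'][170:330,220:420,::-1],None,fx=4,fy=4,interpolation=cv2.INTER_CUBIC))
E
```

```text
time_s: 11.05
eef_pos: [0.5569, 0.0369, 0.2972]
eef_rot: [-0.0, 0.171, 0.985, -0.0]
wrist_force: [-0.5, 0.4, 0.6]
opening: 0.708
[0.5566 0.0382 0.2972] [-0.0002  0.1714  0.9852  0.0001] [-0.0968  0.0956 -0.0451] [ 0.0255 -0.0039 -0.0322] 0.6975639627061994 [-0.1445  0.0943  1.5708  0.0003  1.4768 -1.3708]
knob_top [0.5546 0.0377 0.216 ] 0.69
depth_ring [0.5573 0.0396 0.1653] 0.88
[317.6537 207.0383]
[317.3675 194.6371]
308.94013529314054
```

View pics/crop6.png

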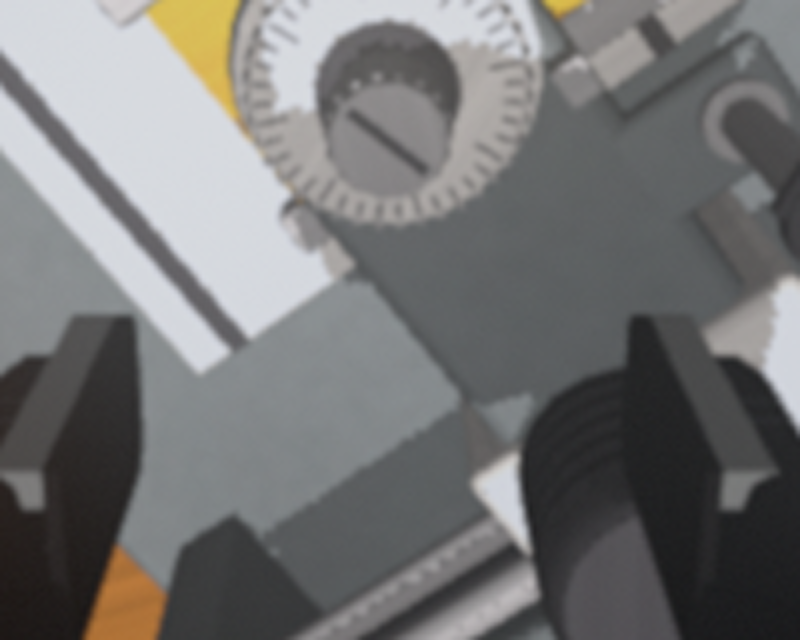

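```bash
python3 - <<'E'
from h import *
c=snap('wrist')
o=monitor.get_obs();print(o['eef_pos'],o['torque'],o['wrist_force'],ray(c,317,204.5,.216),ray(c,317.5,205.5,.216))
E
```

```text
[0.55635455 0.03972054 0.29726588] [-0.01622251 -0.01092818  0.05543416] [-0.0287047  -0.33918721  0.40500412] [0.55391852 0.04182491 0.216     ] [0.55479877 0.04191725 0.216     ]
```

```bash
python3 -m pendant '[[[-0.8,0,-20,0,60],[0,0,-20,0,60],[0,0,-20,0,60],[0,0,-20,0,55],[0,0,-15,0,50],[0,0,-12,0,50],[0,0,0,0,50],[0,0,0,0,50]]]' && python3 -m pendant '[[[0,0,0,0,40],[0,0,0,0,35],[0,0,0,0,30],[0,0,0,0,15],[0,0,0,0,15],[0,0,0,0,15],[0,0,0,0,15],[0,0,0,0,15]]]'
cat >rd.py <<'E'
from h import *
np.set_printoptions(precision=3,suppress=True)
T=[];F=[]
for i in range(4):
    snap('wrist' if i==0 else 'top','last.png' if i==0 else None); o=monitor.get_obs(); T.append(o['torque']); F.append(o['wrist_force'])
y=2*np.degrees(np.arctan2(o['eef_rot'][2],o['eef_rot'][1]))-90
print(o['time_s'],np.array(o['eef_pos']),'yaw',round(y%180,2),'T',np.mean(T,0),'sd',np.std(T,0),'F',np.mean(F,0),o['opening'], 'eff6',o['joint_efforts'][5])
E
python3 rd.py
```

```text
time_s: 12.25
eef_pos: [0.5562, 0.0389, 0.191]
eef_rot: [0.001, 0.17, 0.985, 0.0]
wrist_force: [0.4, 0.5, -0.0]
opening: 0.587
time_s: 13.25
eef_pos: [0.5558, 0.0386, 0.1907]
eef_rot: [0.0, 0.17, 0.985, -0.0]
wrist_force: [-3.6, -1.3, 6.3]
opening: 0.258
13.45 [0.556 0.039 0.191] yaw 70.42 T [-0.376  0.463  0.002] sd [0.032 0.047 0.021] F [-2.509 -2.237  4.999] 0.2601138092260342 eff6 0.011147101758979261
```

```bash
python3 -m pendant '[[[0,0,0,-1.5,15],[0,0,0,-1.5,15],[0,0,0,-1.5,15],[0,0,0,-1.5,15],[0,0,0,0,15]]]'; python3 rd.py
```

```text
time_s: 14.08
eef_pos: [0.5558, 0.0385, 0.1907]
eef_rot: [0.0, 0.222, 0.975, -0.0]
wrist_force: [-2.9, -2.5, 5.9]
opening: 0.259
14.275 [0.556 0.038 0.191] yaw 64.42 T [-0.48   0.512  0.004] sd [0.027 0.03  0.021] F [-3.195 -2.792  5.444] 0.2622888672003512 eff6 -0.021731863380409777
```

View pics/last.png

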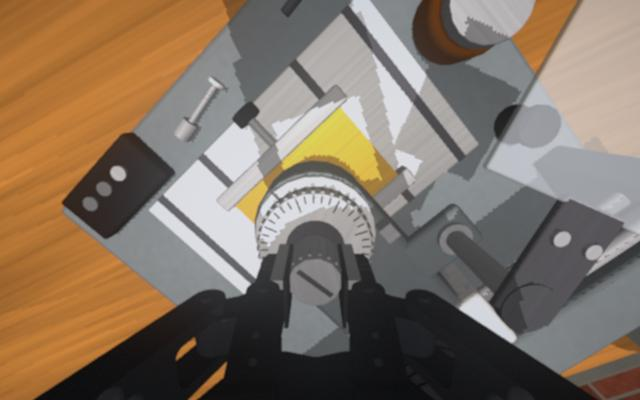

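```bash
python3 -m pendant '[[[0,0,0,-1.5,15],[0,0,0,-1.5,15],[0,0,0,-1.5,15],[0,0,0,-1.5,15],[0,0,0,0,15]]]'; python3 rd.py
```

```text
time_s: 14.9
eef_pos: [0.5557, 0.0383, 0.1907]
eef_rot: [0.0, 0.272, 0.962, -0.001]
wrist_force: [-3.5, -4.5, 6.9]
opening: 0.256
15.1 [0.556 0.038 0.191] yaw 58.42 T [-0.599  0.599 -0.019] sd [0.034 0.021 0.009] F [-3.344 -3.363  5.607] 0.2600950129118922 eff6 -0.01993741316255182
```

```bash
grep -n . /dev/null; python3 - <<'E'
from h import *
o=monitor.get_obs();print(o['torque'],o['joint_efforts'])
E
```

```text
[-0.61983119  0.61187708 -0.03429647] [ 1.82948112e+00 -4.03411567e+01 -3.26607084e+01  1.18977629e+00
 -8.93045571e-01 -1.99374132e-02]
```

```bash
python3 -m pendant '[[[-0.3,-0.3,0,-1.5,15],[0,0,0,-1.5,15],[0,0,0,-1.5,15],[0,0,0,-1.5,15],[0,0,0,0,15]]]'; python3 rd.py
```

```text
time_s: 15.72
eef_pos: [0.5555, 0.0381, 0.1907]
eef_rot: [0.0, 0.322, 0.947, -0.0]
wrist_force: [-3.0, -2.6, 5.9]
opening: 0.26
15.925 [0.556 0.038 0.191] yaw 52.42 T [-0.552  0.491 -0.025] sd [0.019 0.032 0.026] F [-2.422 -3.144  5.694] 0.2601985980071139 eff6 -0.021248889388516545
```

```bash
python3 -m pendant '[[[-0.3,-0.4,0,-1.5,15],[0,0,0,-1.5,15],[0,0,0,-1.5,15],[0,0,0,-1.5,15],[0,0,0,0,15]]]'; python3 rd.py
```

```text
time_s: 16.55
eef_pos: [0.5554, 0.0379, 0.1907]
eef_rot: [0.0, 0.371, 0.928, -0.0]
wrist_force: [-1.6, -2.1, 5.0]
opening: 0.255
16.75 [0.555 0.038 0.191] yaw 46.4 T [-0.435  0.364 -0.001] sd [0.012 0.037 0.03 ] F [-1.97  -2.494  5.352] 0.26107610948607923 eff6 -0.022983871749602258
```

```bash
python3 -m pendant '[[[-0.3,-0.4,0,-1.5,15],[0,0,0,-1.5,15],[0,0,0,-1.5,15],[0,0,0,-1.5,15],[0,0,0,0,15]]]'; python3 rd.py
```

```text
time_s: 17.38
eef_pos: [0.5552, 0.0377, 0.1907]
eef_rot: [0.0, 0.42, 0.908, 0.0]
wrist_force: [-1.3, -1.0, 5.0]
opening: 0.257
17.575 [0.555 0.038 0.191] yaw 40.39 T [-0.275  0.256 -0.032] sd [0.044 0.014 0.017] F [-0.937 -1.868  5.232] 0.2543176714012729 eff6 -0.025262472918257117
```

```bash
cp pics/last.png pics/a.png; python3 -m pendant '[[[-0.2,-0.4,0,-1.5,15],[0,0,0,-1.5,15],[0,0,0,-1.5,15],[0,0,0,-1.5,15],[0,0,0,0,15]]]'; python3 rd.py; cat > slot.py <<'E'
import cv2,numpy as np,sys
for f in sys.argv[1:]:
    g=cv2.imread('pics/'+f,0)[268:304,298:334].astype(float)
    b=cv2.GaussianBlur(g,(0,0),5); d=b-g; yy,xx=np.mgrid[:36,:36]; m=(d>8)&((yy-15)**2+(xx-17)**2<144)
    P=np.c_[xx[m],yy[m]]; u,s,v=np.linalg.svd(P-P.mean(0)); print(f,m.sum(),P.mean(0)+[298,268],np.degrees(np.arctan2(v[0,1],v[0,0]))%180)
E
python3 slot.py a.png last.png
```

```text
time_s: 18.2
eef_pos: [0.555, 0.0376, 0.1907]
eef_rot: [0.0, 0.467, 0.884, 0.0]
wrist_force: [-1.3, -1.3, 5.2]
opening: 0.257
18.4 [0.555 0.038 0.191] yaw 34.39 T [-0.134  0.232 -0.017] sd [0.024 0.028 0.005] F [-1.205 -1.548  5.423] 0.2587944621611153 eff6 -0.026706299395300448
a.png 119 [314.69747899 283.36134454] 36.02946988922486
last.png 119 [314.7394958  283.28571429] 35.46974370206315
```

```bash
python3 -m pendant '[[[-0.2,-0.3,0,-1.5,15],[0,0,0,-1.5,15],[0,0,0,-1.5,15],[0,0,0,-1.5,15],[0,0,0,0,15]]]'; python3 rd.py;python3 slot.py last.png
```

```text
time_s: 19.02
eef_pos: [0.5548, 0.0374, 0.1906]
eef_rot: [0.0, 0.512, 0.859, 0.0]
wrist_force: [-1.4, -0.3, 6.4]
opening: 0.258
19.225 [0.555 0.037 0.191] yaw 28.39 T [-0.039  0.193 -0.047] sd [0.016 0.02  0.03 ] F [-1.117 -0.892  5.084] 0.25550388629870013 eff6 -0.027387943700887263
last.png 122 [314.7704918 283.2295082] 35.5095671943731
```

```bash
python3 -m pendant '[[[-0.2,-0.2,0,-1.5,15],[0,0,0,-1.5,15],[0,0,0,-1.5,15],[0,0,0,-1.5,15],[0,0,0,0,15]]]'; python3 rd.py;python3 slot.py last.png
```

```text
time_s: 19.85
eef_pos: [0.5546, 0.0373, 0.1907]
eef_rot: [0.0, 0.556, 0.831, 0.001]
wrist_force: [-0.5, 0.1, 6.1]
opening: 0.26
20.05 [0.555 0.037 0.191] yaw 22.4 T [ 0.043  0.182 -0.027] sd [0.03  0.03  0.019] F [-1.129 -0.06   5.893] 0.25736092093938956 eff6 -0.027757444186136127
last.png 121 [314.83471074 283.24793388] 35.52054409885643
```

```bash
python3 -m pendant '[[[-0.2,0,0,-1.5,15],[0,0,0,-1.5,15],[0,0,0,-1.5,15],[0,0,0,-1.5,15],[0,0,0,0,15]]]'; python3 rd.py;python3 slot.py last.png
```

```text
time_s: 20.68
eef_pos: [0.5544, 0.0372, 0.1907]
eef_rot: [0.0, 0.599, 0.801, 0.0]
wrist_force: [-0.9, 0.1, 5.8]
opening: 0.255
20.875 [0.554 0.037 0.191] yaw 16.4 T [-0.019  0.18  -0.046] sd [0.016 0.023 0.016] F [-1.723 -0.342  5.511] 0.25423192337427186 eff6 -0.027398679521866143
last.png 121 [314.80165289 283.17355372] 35.50082748699137
```

```bash
python3 -m pendant '[[[0,0,0,-1.5,15],[0,0,0,-1.5,15],[0,0,0,-1.5,15],[0,0,0,-1.5,15],[0,0,0,0,15]]]'; python3 rd.py;python3 slot.py last.png
```

```text
time_s: 21.5
eef_pos: [0.5543, 0.0371, 0.1907]
eef_rot: [0.0, 0.64, 0.768, 0.0]
wrist_force: [-2.4, -0.4, 5.5]
opening: 0.257
21.7 [0.554 0.037 0.191] yaw 10.4 T [-0.084  0.314 -0.019] sd [0.056 0.039 0.035] F [-1.901 -0.14   5.761] 0.2613575236479905 eff6 -0.02570755546912551
last.png 122 [314.82786885 283.37704918] 35.6459272969758
```

```bash
python3 -m pendant '[[[-0.2,0,0,-1.5,15],[0,0,0,-1.5,15],[0,0,0,-1.5,15],[0,0,0,-1.5,15],[0,0,0,0,15]]]'; python3 rd.py;python3 slot.py last.png
```

```text
time_s: 22.32
eef_pos: [0.554, 0.0372, 0.1906]
eef_rot: [0.0, 0.679, 0.734, 0.0]
wrist_force: [-0.7, -0.1, 5.8]
opening: 0.26
22.525 [0.554 0.037 0.191] yaw 4.43 T [-0.093  0.317  0.235] sd [0.015 0.028 0.015] F [-1.883 -0.697  6.045] 0.2575492527405395 eff6 0.22436664439737797
last.png 121 [314.70247934 283.31404959] 35.13952945276306
```

```bash
python3 -m pendant '[[[0,0,0,-1,15],[0,0,0,-1,15],[0,0,0,-1,15],[0,0,0,0,15],[0,0,0,0,15]]]'; python3 rd.py;python3 slot.py last.png
```

```text
time_s: 23.15
eef_pos: [0.5539, 0.0372, 0.1907]
eef_rot: [0.0, 0.698, 0.716, 0.0]
wrist_force: [-2.7, -0.1, 6.4]
opening: 0.258
23.35 [0.554 0.037 0.191] yaw 1.44 T [-0.094  0.415  0.297] sd [0.022 0.033 0.006] F [-2.573 -1.23   6.1  ] 0.2560405386372941 eff6 0.31165167689323425
last.png 120 [314.76666667 283.38333333] 34.83980311459189
```

```bash
python3 -m pendant '[[[0,0,0,-1,15],[0,0,0,0,15],[0,0,0,0,15],[0,0,0,0,15]]]'; python3 rd.py;python3 slot.py last.png
```

```text
time_s: 23.85
eef_pos: [0.5539, 0.0372, 0.1906]
eef_rot: [0.0, 0.704, 0.71, 0.0]
wrist_force: [-3.2, -1.7, 6.5]
opening: 0.254
24.05 [0.554 0.037 0.191] yaw 0.44 T [-0.13   0.409  0.339] sd [0.039 0.038 0.009] F [-1.841 -1.165  6.401] 0.2544787840868546 eff6 0.3381848707795143
last.png 120 [314.69166667 283.38333333] 34.40876739504346
```

```bash
python3 -m pendant '[[[0,0,0,0,40],[0,0,0,0,50],[0,0,0,0,50],[0,0,20,0,50],[0,0,30,0,50],[0,0,30,0,50],[0,0,30,0,50],[0,0,0,0,50]]]'
python3 - <<'E'
from h import *
np.set_printoptions(precision=4,suppress=True)
o=monitor.get_obs();print(o['eef_pos'],o['q'])
for n in ['wrist','top','side']:
  c=snap(n,n+'7.png')
  for t in ['guard_handle','guard_pivot']:
    for r in spotter.tip_of(n,t)[:1]: print(n,t,tow(c,r['at']),r['confidence'])
E
```

```text
time_s: 25.05
eef_pos: [0.5553, 0.0368, 0.303]
eef_rot: [0.002, 0.704, 0.71, 0.002]
wrist_force: [0.2, -0.4, -0.7]
opening: 0.585
[0.5553 0.0368 0.303 ] [-0.1472  0.0837  1.5708  0.0002  1.4818 -0.1547]
wrist guard_pivot [0.5912 0.1143 0.2274] 0.67
top guard_handle [0.5136 0.1965 0.2584] 0.66
top guard_pivot [0.5914 0.1116 0.228 ] 0.97
side guard_handle [0.519  0.2019 0.2528] 0.79
side guard_pivot [0.5931 0.1132 0.2267] 0.8
```

```bash
python3 -m pendant '[[[-7.8,32.2,0,8.5,40],[-7.8,32.2,0,8.5,40],[-7.8,32.2,0,8.5,40],[-7.8,32.2,0,8.5,40],[-7.8,32.2,0,8.5,40],[0,0,0,0,40],[0,0,0,0,40]]]'
python3 - <<'E'
from h import *
np.set_printoptions(precision=4,suppress=True)
c=snap('wrist','w8.png');o=monitor.get_obs();print(o['eef_pos'],o['q'],o['wrist_force'])
for r in spotter.tip_of('wrist','guard_handle')[:1]: print(tow(c,r['at']),r['confidence'])
print(px(c,[.516,.198,.256]))
E
```

```text
time_s: 26.38
eef_pos: [0.5149, 0.1975, 0.3001]
eef_rot: [0.0, 0.4, 0.917, -0.0]
wrist_force: [0.1, 0.2, 0.2]
opening: 0.465
[0.5151 0.1972 0.3001] [ 0.1506  0.0779  1.5826 -0.0005  1.4813 -0.5966] [ 0.2812  1.0175 -0.0862]
[0.5197 0.1978 0.2582] 0.63
[316.2311 226.8956]
```

View pics/w8.png

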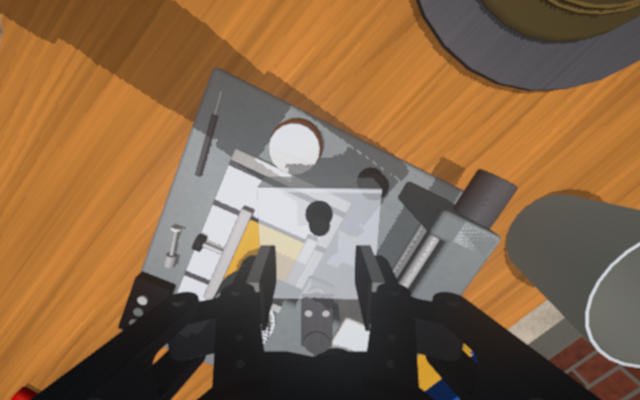

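```bash
python3 -m pendant '[[[0,0,-20,0,40],[0,0,-20,0,40],[0,0,-15,0,40],[0,0,-7.5,0,40],[0,0,0,0,30],[0,0,0,0,22],[0,0,0,0,22],[0,0,0,0,22]]]'
python3 - <<'E'
from h import *
import math
P=np.array([.595,.1135]);o=monitor.get_obs();e=np.array(o['eef_pos'][:2]);print(o['eef_pos'],o['wrist_force'],o['opening'])
a0=math.atan2(*(e-P)[::-1]);print(np.degrees(a0),np.hypot(*(e-P)))
last=e
for k in range(1,16):
    a=a0+math.radians(7)*k; p=P+.1155*np.array([math.cos(a),math.sin(a)]); print(k,((p-last)*1000).round(1)); last=p
E
```

```text
time_s: 27.48
eef_pos: [0.515, 0.198, 0.2382]
eef_rot: [0.0, 0.399, 0.917, 0.0]
wrist_force: [-0.7, 0.4, 0.1]
opening: 0.254
[0.5150428  0.19799231 0.23824138] [-0.72291016  0.42305363  0.10932568] 0.2536446292489008
133.42032553160612 0.11632757456036699
1 [ -9.1 -10.9]
2 [ -8.3 -11.4]
3 [ -6.9 -12.3]
4 [ -5.3 -13.1]
5 [ -3.7 -13.6]
6 [ -2. -14.]
7 [ -0.3 -14.1]
8 [  1.5 -14. ]
9 [  3.2 -13.7]
10 [  4.8 -13.3]
11 [  6.4 -12.6]
12 [  7.9 -11.7]
13 [  9.2 -10.7]
14 [10.5 -9.5]
15 [11.5 -8.1]
```

```bash
python3 -m pendant '[[[-9.1,-10.9,0,7,22],[-8.3,-11.4,0,7,22],[-6.9,-12.3,0,7,22],[-5.3,-13.1,0,7,22],[-3.7,-13.6,0,7,22],[-2,-14,0,7,22],[-0.3,-14.1,0,7,22]]]' && python3 -m pendant '[[[1.5,-14,0,7,22],[3.2,-13.7,0,7,22],[4.8,-13.3,0,7,22],[6.4,-12.6,0,7,22],[7.9,-11.7,0,7,22],[9.2,-10.7,0,7,22],[0,0,0,0,22],[0,0,0,0,22]]]'
python3 - <<'E'
from h import *
c=snap('wrist','w9.png');o=monitor.get_obs();print(o['eef_pos'],o['wrist_force'],np.degrees(np.arctan2(o['eef_pos'][1]-.1135,o['eef_pos'][0]-.595)))
for r in spotter.tip_of('wrist','guard_handle')[:1]: print(tow(c,r['at']),r['confidence'])
E
```

```text
time_s: 28.35
eef_pos: [0.4792, 0.1085, 0.2381]
eef_rot: [0.0, -0.019, 1.0, 0.0]
wrist_force: [1.6, 0.2, -0.4]
opening: 0.257
time_s: 29.35
eef_pos: [0.512, 0.0328, 0.2378]
eef_rot: [-0.0, -0.373, 0.928, 0.0]
wrist_force: [-0.3, -0.3, 0.5]
opening: 0.258
[0.51192407 0.03289493 0.23777297] [ 0.70761637  0.21224777 -0.50665723] -135.864848976803
[0.50988972 0.03057697 0.25859729] 0.87
```

```bash
python3 -m pendant '[[[5.2,-4.8,0,3.5,22],[5.3,-4.7,0,3.5,22],[2.4,-1.8,0,1,22],[2.4,-1.8,0,1,22],[0,0,0,0,22],[0,0,0,0,22]]]'
```

```text
time_s: 30.2
eef_pos: [0.5276, 0.0194, 0.2378]
eef_rot: [0.0, -0.445, 0.895, -0.0]
wrist_force: [0.3, 0.2, 0.8]
opening: 0.254
```

```bash
python3 -m pendant '[[[1.6,-1.2,0,0,22],[0,0,0,0,22],[0,0,0,0,22]]]'
```

```text
time_s: 30.58
eef_pos: [0.5292, 0.0181, 0.2378]
eef_rot: [0.0, -0.446, 0.895, -0.0]
wrist_force: [-0.9, 0.7, 0.2]
opening: 0.256
```

```bash
python3 -m pendant '[[[1.6,-1.2,0,0,22],[0,0,0,0,22],[0,0,0,0,22]]]'
```

```text
time_s: 30.95
eef_pos: [0.5309, 0.017, 0.2378]
eef_rot: [0.0, -0.446, 0.895, -0.0]
wrist_force: [0.2, -0.4, -0.5]
opening: 0.26
```

```bash
python3 -m pendant '[[[1.2,-0.9,0,0,22],[0,0,0,0,22],[0,0,0,0,22]]]'
```

```text
time_s: 31.32
eef_pos: [0.532, 0.0161, 0.2378]
eef_rot: [0.0, -0.446, 0.895, -0.0]
wrist_force: [0.1, -0.1, -0.7]
opening: 0.263
```

```bash
python3 -m pendant '[[[1.2,-0.9,0,0,22],[0,0,0,0,22],[0,0,0,0,22]]]'; python3 - <<'E'
from h import *
np.set_printoptions(precision=4,suppress=True)
for n in ['wrist','top','side']:
  c=snap(n,n+'10.png')
  for r in spotter.tip_of(n,'guard_handle')[:1]: print(n,tow(c,r['at']),r['confidence'])
o=monitor.get_obs();print(o['wrist_force'],o['eef_pos'])
E
```

```text
time_s: 31.7
eef_pos: [0.5332, 0.0152, 0.2378]
eef_rot: [0.0, -0.446, 0.895, -0.0]
wrist_force: [-0.2, 0.0, -0.4]
opening: 0.26
wrist [0.5318 0.0133 0.2568] 0.86
top [0.5278 0.0133 0.259 ] 0.92
side [0.5321 0.0145 0.2568] 0.95
[0.6338 1.1092 0.2039] [0.5332 0.0152 0.2378]
```

View pics/wrist10.png

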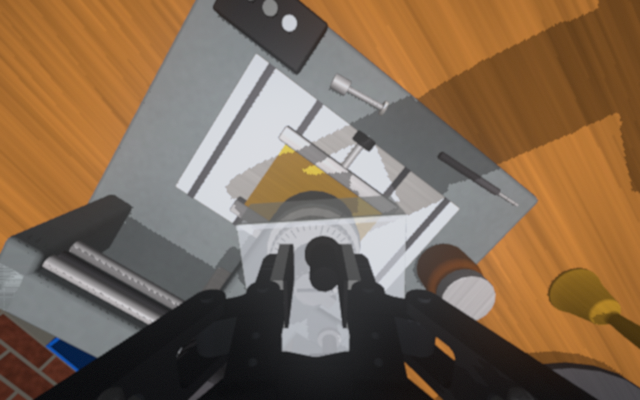

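```bash
python3 -m pendant '[[[1.7,-1.1,0,1,22],[1.7,-1,0,1,22],[0,0,0,0,22],[0,0,0,0,22]]]'
```

```text
time_s: 32.5
eef_pos: [0.5367, 0.013, 0.2378]
eef_rot: [0.0, -0.461, 0.887, -0.0]
wrist_force: [0.3, 0.1, 0.2]
opening: 0.259
```

```bash
python3 -m pendant '[[[1.7,-1,0,1,22],[0,0,0,0,22],[0,0,0,0,22]]]'
```

```text
time_s: 32.88
eef_pos: [0.5383, 0.012, 0.2378]
eef_rot: [0.0, -0.469, 0.883, -0.0]
wrist_force: [-0.3, -0.1, 0.0]
opening: 0.26
```

```bash
python3 -m pendant '[[[1.2,-0.7,0,0,22],[0,0,0,0,22],[0,0,0,0,22]]]'
```

```text
time_s: 33.25
eef_pos: [0.5395, 0.0113, 0.2378]
eef_rot: [-0.0, -0.469, 0.883, -0.0]
wrist_force: [-1.3, -0.0, -0.2]
opening: 0.262
```

```bash
python3 -m pendant '[[[1.2,-0.7,0,0,22],[0,0,0,0,22],[0,0,0,0,22]]]'; python3 rd.py
```

```text
time_s: 33.62
eef_pos: [0.5407, 0.0107, 0.2378]
eef_rot: [0.0, -0.469, 0.883, -0.0]
wrist_force: [-0.4, 1.0, 0.3]
opening: 0.258
33.825 [0.541 0.011 0.238] yaw 145.93 T [0.008 0.047 0.022] sd [0.031 0.034 0.016] F [-0.208  0.03   0.163] 0.2596630735766157 eff6 0.0002657295499375323
```

```bash
python3 -m pendant '[[[1.3,-0.6,0,0,22],[0,0,0,0,22],[0,0,0,0,22]]]'
```

```text
time_s: 34.2
eef_pos: [0.542, 0.0101, 0.2378]
eef_rot: [0.0, -0.469, 0.883, -0.0]
wrist_force: [-0.4, 0.4, -0.6]
opening: 0.258
```

```bash
python3 -m pendant '[[[1.3,-0.6,0,1,22],[0,0,0,0,22],[0,0,0,0,22]]]'
```

```text
time_s: 34.58
eef_pos: [0.5428, 0.0098, 0.2377]
eef_rot: [-0.0, -0.477, 0.879, 0.0]
wrist_force: [-3.9, 2.2, 2.3]
opening: 0.259
```

```bash
python3 -m pendant '[[[1.3,-0.6,0,1,22],[0,0,0,0,22],[0,0,0,0,22]]]'; python3 - <<'E'
from h import *
np.set_printoptions(precision=4,suppress=True)
for n in ['wrist','top','side']:
  c=snap(n,n+'11.png')
  for t in ['guard_handle','knob_top','guard_pivot']:
    for r in spotter.tip_of(n,t)[:1]: print(n,t,tow(c,r['at']),r['confidence'])
o=monitor.get_obs();print(o['wrist_force'],o['eef_pos'],o['time_s'])
E
```

```text
time_s: 34.95
eef_pos: [0.5431, 0.0099, 0.2376]
eef_rot: [-0.001, -0.485, 0.875, 0.002]
wrist_force: [-9.2, 3.8, 4.4]
opening: 0.257
wrist knob_top [0.551  0.0405 0.2134] 0.57
top guard_handle [0.5527 0.0405 0.0005] 0.65
top knob_top [0.5552 0.0417 0.2157] 0.92
top guard_pivot [0.5909 0.1132 0.2297] 0.94
side guard_handle [0.5379 0.0105 0.2584] 0.72
side guard_pivot [0.5954 0.1153 0.2253] 0.76
[-10.4992   3.1945   4.7669] [0.5431 0.0099 0.2376] 35.55
```

View pics/wrist11.png

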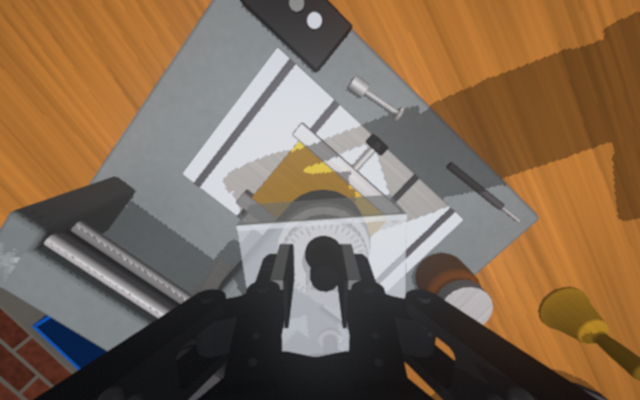

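```bash
python3 -m pendant '[[[-3,1.4,0,0,22],[-1.5,0.8,0,0,30],[0,0,0,0,40],[0,0,0,0,40],[0,0,20,0,40],[0,0,30,0,40],[0,0,40,0,40],[0,0,0,0,40]]]' && python3 -m pendant '[[[0,0,0,0,40],[0,0,0,0,40],[0,0,0,0,40]]]'
python3 - <<'E'
from h import *
np.set_printoptions(precision=4,suppress=True)
for n in ['wrist','top','side']:
  c=snap(n,n+'12.png')
  for t in ['guard_handle','knob_top','depth_ring','ring_rim','cutter_tip','wax_jar','scriber']:
    for r in spotter.tip_of(n,t)[:1]: print(n,t,tow(c,r['at']),r['confidence'])
o=monitor.get_obs();print(o['wrist_force'],o['eef_pos'],o['time_s'])
E
```

```text
time_s: 36.55
eef_pos: [0.542, 0.0107, 0.3318]
eef_rot: [0.003, -0.484, 0.875, -0.002]
wrist_force: [0.8, -0.6, -0.2]
opening: 0.472
time_s: 36.92
eef_pos: [0.5396, 0.0112, 0.3267]
eef_rot: [-0.001, -0.484, 0.875, 0.001]
wrist_force: [-0.1, -0.4, -0.3]
opening: 0.469
wrist guard_handle [0.5401 0.0111 0.257 ] 0.88
wrist knob_top [0.5566 0.043  0.2163] 0.98
wrist ring_rim [ 0.4481 -0.0353  0.0337] 0.4
wrist wax_jar [0.4792 0.205  0.0291] 0.55
wrist scriber [0.3881 0.1264 0.0267] 0.89
top knob_top [0.5561 0.0418 0.2141] 0.65
top ring_rim [0.5577 0.045  0.2155] 0.53
top cutter_tip [ 0.5057 -0.4696  0.0035] 0.67
top wax_jar [ 0.45   -0.0366  0.0293] 0.69
top scriber [0.3863 0.1317 0.0293] 0.42
side guard_handle [0.5398 0.0101 0.2553] 0.76
side knob_top [0.5843 0.2349 0.0286] 0.7
side depth_ring [0.5537 0.0355 0.1624] 0.6
side ring_rim [0.5298 0.0205 0.1811] 0.7
side wax_jar [0.4807 0.2019 0.0272] 0.94
side scriber [0.3874 0.1314 0.0291] 0.47
[-0.0851 -0.274   0.2208] [0.5401 0.0111 0.3278] 38.125
```

```bash
python3 -c "
from bench import order; print(order.hand_in())"
```

```text
the job is handed in; nothing more can be done
None
```

I locked the cutter hand-tight, swung the guard shut again and handed the job in at about 38 s of the 70 s. It reports no verdict.

- **Guard open:** I swung it aside with its handle held loosely between the fingers. Judged from the handle, it stood at about 1.8 to 1.9 rad, above the 1.5 needed.
- **Knob:** I turned it clockwise in small steps, about 70° in all. The cone bit after roughly 60 to 66°, and I stopped at 0.34 N m on both the wrist and the last joint. The knob's slot stayed put in the gripper view to within about 1°, so the grip did not slip.
- **Guard shut:** I pushed it until the stop pushed back with about 11 N, then let go and lifted clear. The handle's final position is at the shut stop.
- **Last checks:** The wrist force was about zero with the tool clear. The network's position for the ring rim agreed with the starting readings to about 2 mm, and the jar and scriber looked undisturbed; I did not re-measure the other bystanders.

- **Not measured:** The cutter's rise was never seen directly; I infer it from the torque. The networks are only good to about 4 mm, so they cannot prove the ring stayed within 2 mm.
- **Disagreed:** The guard's handle started about 17 mm from where the stop turned out to be, so the guard was not quite shut at the start. A few network reports were plainly wrong, such as a side-camera knob 0.2 m off, and I ignored them.

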